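# Load the orbital shaker with culture flasks

### The arm

A 6-joint arm with a two-finger parallel gripper is mounted at the origin on the work surface. World frame = base frame: x ahead of the robot, y to its left, z up, the work surface at z = 0. Lengths are in m, angles in rad, forces in N, time in s.
With the tool pointing down it reaches from about 0.3 to 0.85 m from the base axis. Payload 5.4 kg.
Tool frame: the origin (TCP) lies on the centre line of the jaws, within the pads' length; the fingertips stand 25 mm ahead of it and the grasp point (between the pads) lies 6 mm ahead of it; z points along the fingers, y is the line along which they close (so a half turn about z gives the same grasp; the last joint's range is limited). The gripper opens to 85 mm and grips with 20 to 120 N. Pads are 22 mm wide; open, the fingers measure 114 mm over their backs; the gripper's body (76 mm by 85 mm) begins 54 mm behind the grasp point. The pads swing forward as they close: fully open they stand 13 mm farther back than shut.
Start: joints at [1.127, 0.158, 1.597, -0, 1.386, -0.21], TCP at [0.133, 0.559, 0.256] pointing down, gripper open.
Joint ranges: [-2.91, 2.91], [-0.94, 2.29], [0.18, 2.7], [-1.29, 4.43], [0.17, 2.64], [-3, 3]. Speed limits (rad/s): [2.57, 2.57, 3.14, 3.14, 3.14, 3.14].

### API

Orientations are given as a rotation vector (axis times angle).
In Python, from station import env gives the robot as it stands.
- The arm moves only by the shell command python3 -m crank 'ROWS' [OPENING]. ROWS is JSON, a list of rows, each a list of 6 numbers: the shift along the tool's x, y, z in m, then the turn, a rotation vector about the tool's x, y, z in rad. In form: [[tx, ty, tz, ax, ay, az], ...]. A call has 1 to 10 rows; each row shifts and turns the commanded pose from where the row before left it, along the tool's axes as they then stand; what a row does not reach is not made up. A row lasts 1/10 s, in which the tool goes at most 50 mm and 8.59 degrees, less where a joint would pass 70% of its speed; a pose out of reach is approached as far as the arm can. A call with a gripper value outside its range is refused whole. OPENING is the finger opening in m, from 0 to 0.0854, set as the call begins (- or left out, the last holds). The fingers move at their own pace and stop on an object; the grip force is fixed at half the most. Time passes only in rows, so rows that do not move let the fingers close. It gives the time, the measured TCP pose, the force, the opening and the grip force at its end, in the units of the state.
- env.get_obs(): the state, without advancing time (a new reading comes with each control period).
- env.snapshot(name): name is "scene" or "top" or "wrist"; returns (picture, depth): 384x512x3 uint8, blue, green, red; 384x512 float32, m along the optical axis (not along the pixel's ray), 0 where there is no reading.
- env.camera_model(name): a dict with "K" (3x3 intrinsics, pixels), "world_from_camera" (4x4, takes a point from camera to world coordinates). Camera axes: x right, y up, looking along -z (the intrinsics and any distortion apply to the point x, -y, -z); pixel columns grow to the right and rows downward; lengths in m; the calibration is good to about 2 mm. A picture is of the moment at which its call begins: read the wrist's pose just before it. camera_model takes no time and is no camera call; for the wrist camera it gives the pose at the moment of the call.
- env.job_done(): hands the job in; it is judged then, once.
Trained networks look in the newest picture that a camera, given by its name, has taken for a name from the list of things; names that differ only in an ending like _2 or _b are one class to them, and where a whole thing is asked for, a point or a joint stands for the part that bears it (a point fixed in the world has none). Each returns a list of dicts, best first, with "score" (0 to 1); they miss things now and then, are a little off and sometimes report something else, mostly with a low value. They report only what shows in the picture. A call takes as long as a camera call. They do not tell look-alikes from the thing itself.
- env.masks_of(camera, name): "region" (384x512 bool, what is visible of it) and "uv" ([column, row] in pixels, amid what is visible of it).
The state is a dict: "t": time; "joint_pos": joint angles; "joint_vel": joint speeds; "tau": joint torques, N m; "tcp_pos": TCP position; "eef_rot": TCP orientation; "force": force on the tool from outside, world axes, zero at the start; "torque": the same for the moment, N m; "opening": opening from 0.0 (shut) to 1.0 (fully open); "finger_force": force on a finger pad.
Only numpy, scipy, OpenCV 4.12 (cv2) and the standard library are available. Lean on these libraries where they do the work, as an engineer would, in place of code of your own. Each camera call takes 0.05 s, during which the arm holds its last target. There are 200 camera calls.

### The job

Load the orbital shaker: take the four conical flasks from the worktop and set each one upright in the spring clamp made for its size, the smallest flask in the smallest clamp and so on up to the largest, sitting flat on the clamp's floor. Keep the flasks upright all the while and set them down, do not drop them; leave the straight-sided bottle and the beaker standing where they are.

Things in the scene. Friction and masses are not known exactly. Their poses are not given: they have to be found in the camera images.
- flask25_center (a point): The smallest conical (Erlenmeyer) flask, 25 ml, frosted plastic with a white screw cap, loose, upright on the worktop (z = 0), ahead to the robot's right. Base 42 mm in diameter, 80 mm tall with its cap, tapering upward; the cap is the top 20 mm, 28 mm in diameter: grip it from above. This point is on its axis half-way up (40 mm above its underside, 40 mm below the cap's top); z is the flask's axis.
- flask50_center (a point): The second smallest conical (Erlenmeyer) flask, 50 ml, frosted plastic with a white screw cap, loose, upright on the worktop (z = 0), ahead to the robot's right. Base 51 mm in diameter, 96 mm tall with its cap, tapering upward; the cap is the top 20 mm, 30 mm in diameter: grip it from above. This point is on its axis half-way up (48 mm above its underside, 48 mm below the cap's top); z is the flask's axis.
- flask125_center (a point): The second largest conical (Erlenmeyer) flask, 125 ml, frosted plastic with a white screw cap, loose, upright on the worktop (z = 0), ahead to the robot's right. Base 67 mm in diameter, 116 mm tall with its cap, tapering upward; the cap is the top 22 mm, 36 mm in diameter: grip it from above. This point is on its axis half-way up (58 mm above its underside, 58 mm below the cap's top); z is the flask's axis.
- flask250_center (a point): The largest conical (Erlenmeyer) flask, 250 ml, frosted plastic with a white screw cap, loose, upright on the worktop (z = 0), ahead to the robot's right. Base 85 mm in diameter, 140 mm tall with its cap, tapering upward; the cap is the top 24 mm, 40 mm in diameter: grip it from above. This point is on its axis half-way up (70 mm above its underside, 70 mm below the cap's top); z is the flask's axis.
- clamp25_seat (a point): The smallest of four flask clamps (for the 25 ml flask): steel floor ringed by six upright legs with flared lips, 50 mm clear between the legs, 27 mm high. Fixed on the flat platform (270 x 300 mm, 100 mm above the worktop) of the white orbital shaker at the robot's left; which clamp is where varies. This point: centre of the clamp's floor, 103 mm above the worktop; the flask's underside rests here; z up.
- clamp50_seat (a point): The second smallest of four flask clamps (for the 50 ml flask): steel floor ringed by six upright legs with flared lips, 61 mm clear between the legs, 30 mm high. Fixed on the flat platform (270 x 300 mm, 100 mm above the worktop) of the white orbital shaker at the robot's left; which clamp is where varies. This point: centre of the clamp's floor, 103 mm above the worktop; the flask's underside rests here; z up.
- clamp125_seat (a point): The second largest of four flask clamps (for the 125 ml flask): steel floor ringed by six upright legs with flared lips, 77 mm clear between the legs, 34 mm high. Fixed on the flat platform (270 x 300 mm, 100 mm above the worktop) of the white orbital shaker at the robot's left; which clamp is where varies. This point: centre of the clamp's floor, 103 mm above the worktop; the flask's underside rests here; z up.
- clamp250_seat (a point): The largest of four flask clamps (for the 250 ml flask): steel floor ringed by six upright legs with flared lips, 95 mm clear between the legs, 38 mm high. Fixed on the flat platform (270 x 300 mm, 100 mm above the worktop) of the white orbital shaker at the robot's left; which clamp is where varies. This point: centre of the clamp's floor, 103 mm above the worktop; the flask's underside rests here; z up.
- bottle_center (a point): A straight-sided bottle of the same frosted plastic with a sloping shoulder, a paper band and a white screw cap, 56 mm in diameter and 110 mm tall, loose, standing among the flasks: not a flask, stays where it is. This point is on its axis half-way up (55 mm).
- beaker_center (a point): An empty open clear beaker, 56 mm across the rim and 72 mm tall, loose, standing among the flasks: stays where it is. This point is on its axis half-way up (36 mm).
Mind the look-alikes: they are no part of the job. What is shaped like the part that bears flask250_center but red or yellow is not meant.

How it is judged:
By the outcome, as a careful person would: the job done as asked, in the order asked, and still so for the second after the job is handed in, with the robot touching nothing.
It also fails if it takes over 128 s, if anything falls off the work surface, if the arm or the gripper's body presses on something with over 40 N, if the wrist force passes 120 N, or if a joint passes its speed limit or range.

## Working session

There is one attempt and no reset: what is moved stays moved. The work goes in short steps, Python scripts to look and compute and a shell command to move; the robot and the scene stay as the last step left them, time stands still between calls to the robot, and variables do not carry over. Pictures are saved under pics/ and viewed, at most 14 in all, crops included, and the job is handed in when it is done.

```bash
mkdir -p pics; python3 - <<'E'
from station import env
import cv2,numpy as np
o=env.get_obs();print(o['t'],o['tcp_pos'],o['eef_rot'],o['opening'])
for c in ['scene','top']:
    im,d=env.snapshot(c);cv2.imwrite(f'pics/{c}0.png',im);np.save(f'{c}d.npy',d)
    m=env.camera_model(c);print(c,np.round(m['K'],1).tolist(),np.round(m['world_from_camera'],3).tolist(),[k for k in m])
    for n in ['flask25_center','flask50_center','flask125_center','flask250_center','clamp25_seat','clamp50_seat','clamp125_seat','clamp250_seat','bottle_center','beaker_center']:
        r=env.masks_of(c,n)
        print(n,[(round(q['score'],2),np.round(q['uv']).tolist(),int(q['region'].sum())) for q in r[:4]])
E
```

```text
0.0 [0.13300957 0.55883255 0.25529541] [-3.66401333e-01 -3.11952759e+00  2.84272724e-03] 1.000865281839475
scene [[450.9, 0.0, 255.7], [0.0, 450.9, 186.9], [0.0, 0.0, 1.0]] [[-0.732, -0.465, 0.498, 1.058], [0.681, -0.522, 0.514, 0.475], [0.021, 0.715, 0.698, 0.831], [0.0, 0.0, 0.0, 1.0]] ['K', 'world_from_camera']
flask25_center []
flask50_center [(0.66, [275.0, 173.0], 526)]
flask125_center [(0.86, [211.0, 130.0], 694)]
flask250_center [(0.77, [135.0, 172.0], 1268), (0.69, [234.0, 206.0], 1364), (0.67, [319.0, 179.0], 1167)]
clamp25_seat [(0.65, [298.0, 262.0], 768)]
clamp50_seat [(0.96, [360.0, 304.0], 1154)]
clamp125_seat [(0.77, [393.0, 263.0], 1463)]
clamp250_seat [(0.66, [332.0, 228.0], 1529)]
bottle_center [(0.95, [194.0, 174.0], 791)]
beaker_center [(0.89, [172.0, 150.0], 519)]
top [[390.3, 0.0, 253.9], [0.0, 390.3, 192.2], [0.0, 0.0, 1.0]] [[-0.028, 0.99, -0.138, 0.388], [-1.0, -0.026, 0.011, -0.051], [0.007, 0.138, 0.99, 1.161], [0.0, 0.0, 0.0, 1.0]] ['K', 'world_from_camera']
flask25_center [(0.76, [316.0, 223.0], 186)]
flask50_center [(0.58, [273.0, 233.0], 250), (0.33, [316.0, 223.0], 179)]
flask125_center [(0.75, [358.0, 230.0], 492)]
flask250_center [(0.81, [239.0, 257.0], 700), (0.62, [265.0, 179.0], 626)]
clamp25_seat [(0.63, [176.0, 159.0], 368)]
clamp50_seat [(0.75, [120.0, 165.0], 587), (0.21, [312.0, 173.0], 374)]
clamp125_seat [(0.68, [126.0, 212.0], 912)]
clamp250_seat [(0.65, [183.0, 206.0], 1106)]
bottle_center [(0.67, [314.0, 173.0], 362)]
beaker_center [(0.8, [359.0, 181.0], 362)]
```

```bash
python3 - <<'E'
import cv2
a=cv2.imread('pics/scene0.png');b=cv2.imread('pics/top0.png')
cv2.imwrite('pics/a.png',cv2.resize(a,(800,600),interpolation=2));cv2.imwrite('pics/b.png',cv2.resize(b[100:320,90:410],None,fx=2.5,fy=2.5,interpolation=2))
E
```

```text
(no output)
```

View pics/a.png

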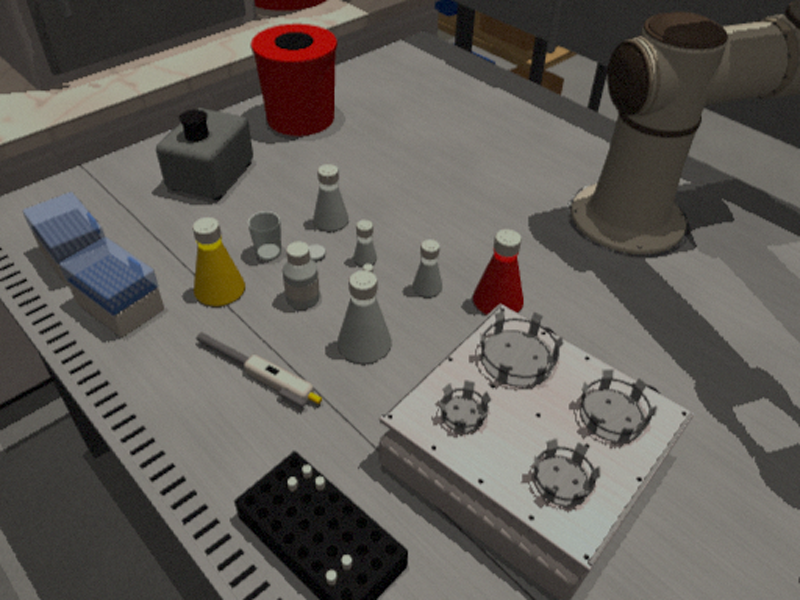

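View pics/b.png

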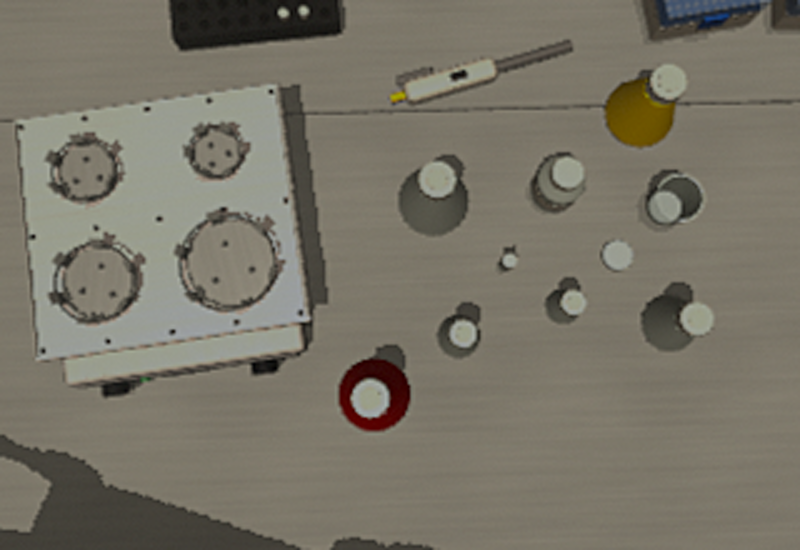

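The pictures show the frosted flasks, in raw top pixels: 25 at (318,221), 50 at (275,233), 125 at (368,228) and 250 at (265,173). 250 candidates: frosted top (264,176), red (239,258), yellow (350,140). Only the frosted one fits, since red and yellow are excluded; enlarged crop b confirms it. The bottle is at (316,170) and the beaker at (360,180). The clamps on the platform are 50 at (124,167), 25 at (176,160), 125 at (128,212) and 250 at (183,204).

```bash
cat > h.py <<'E'
import numpy as np,cv2
from station import env
def ray(m,uv,z):
    K=m['K'];T=np.array(m['world_from_camera']);x=(uv[0]-K[0][2])/K[0][0];y=(uv[1]-K[1][2])/K[1][1]
    d=T[:3,:3]@np.array([x,-y,-1.]);return T[:3,3]+d*(z-T[2,3])/d[2]
def px(m,p):
    K=np.array(m['K']);T=np.array(m['world_from_camera']);c=T[:3,:3].T@(np.array(p)-T[:3,3]);c=c*[1,-1,-1];return (K@(c/c[2]))[:2]
def pts(m,d,mask):
    v,u=np.nonzero(mask&(d>0));z=d[v,u];K=m['K'];T=np.array(m['world_from_camera'])
    c=np.c_[(u-K[0][2])/K[0][0]*z,-(v-K[1][2])/K[1][1]*z,-z];return c@T[:3,:3].T+T[:3,3]
E
python3 - <<'E'
from h import *
F={'25':(.08,(318,221),(316,223)),'50':(.096,(275,233),0),'125':(.116,(368,228),0),'250':(.14,(265,172),0),'bottle':(.11,(317,169),0),'beaker':(.072,(360,180),0)}
for c in ['top','scene']:
    im,d=env.snapshot(c);m=env.camera_model(c)
    print(c)
    if c=='top':
        g=im.min(2)
        for k,(h,uv,_) in F.items():
            if k=='beaker':continue
            w=np.zeros(g.shape,np.uint8);w[uv[1]-11:uv[1]+12,uv[0]-11:uv[0]+12]=1
            n,l,st,ce=cv2.connectedComponentsWithStats(((g>150)&(w>0)).astype(np.uint8))
            i=l[uv[1],uv[0]];print(k,ce[i],st[i],ray(m,ce[i],h).round(4))
    for n in ['25','50','125','250']:
        for q in env.masks_of(c,'flask%s_center'%n)[:3]:
            p=pts(m,d,q['region']);t=p[p[:,2]>F[n][0]-.008]
            print(c,'flask',n,round(q['score'],2),q['uv'],p[:,2].max().round(3),len(t),np.round((t.min(0)+t.max(0))/2,4),np.median(t,0).round(4))
    for n in ['25','50','125','250']:
        for q in env.masks_of(c,'clamp%s_seat'%n)[:1]:
            p=pts(m,d,q['region']);hp=p[(p[:,2]>.11)&(p[:,2]<.16)];fl=p[abs(p[:,2]-.103)<.004]
            v,u=np.nonzero(q['region']);(cc,r)=cv2.minEnclosingCircle(np.c_[u,v].astype(np.float32))
            print(c,'clamp',n,round(q['score'],2),'mec',ray(m,cc,.125).round(4),'hi',len(hp),*[cv2.minEnclosingCircle(a[:,:2].astype(np.float32)) for a in (hp,fl)])
E
```

```text
top
25 [255.49516005 191.4977695 ] [     0      0    512    384 196593] [ 0.5402 -0.0668  0.08  ]
50 [255.49736497 191.49449085] [     0      0    512    384 196582] [ 0.5379 -0.0666  0.096 ]
125 [255.49553408 191.49852492] [     0      0    512    384 196600] [ 0.5351 -0.0663  0.116 ]
250 [255.49909456 191.50171931] [     0      0    512    384 196590] [ 0.5317 -0.0659  0.14  ]
bottle [255.49876401 191.50040691] [     0      0    512    384 196604] [ 0.5359 -0.0664  0.11  ]
top flask 25 0.6 [314.1, 224.0] 0.084 82 [ 0.4545 -0.2394  0.0784] [ 0.4532 -0.2397  0.0787]
top flask 50 0.77 [273.6, 236.0] 0.099 92 [ 0.4227 -0.1164  0.094 ] [ 0.4225 -0.1159  0.0945]
top flask 125 0.85 [357.3, 231.4] 0.119 139 [ 0.4314 -0.3642  0.1138] [ 0.4313 -0.3637  0.1148]
top flask 250 0.81 [238.6, 255.3] 0.144 186 [ 0.3559 -0.0144  0.1381] [ 0.3571 -0.0134  0.1388]
top flask 250 0.75 [265.5, 179.2] 0.144 176 [ 0.5844 -0.0902  0.138 ] [ 0.5838 -0.0901  0.1387]
top flask 250 0.7 [351.3, 140.3] 0.145 169 [ 0.6855 -0.3437  0.1386] [ 0.6857 -0.343   0.1385]
top clamp 25 0.87 mec [0.6263 0.1504 0.125 ] hi 12
[... 1295 characters left out ...]
313 0.1552 0.125 ] hi 286 ((0.6274321675300598, 0.1523478925228119), 0.03241348639130592) ((0.6212844252586365, 0.14573948085308075), 0.036202773451805115)
scene clamp 50 0.55 mec [0.615 0.296 0.125] hi 374 ((0.6106175184249878, 0.2964308261871338), 0.03791562467813492) ((0.5997627377510071, 0.2942534387111664), 0.04486602917313576)
scene clamp 125 0.9 mec [0.4867 0.2808 0.125 ] hi 327 ((0.4889930188655853, 0.28098928928375244), 0.04464077949523926) ((0.4821186661720276, 0.2744544446468353), 0.04887876287102699)
scene clamp 250 0.97 mec [0.5059 0.1399 0.125 ] hi 381 ((0.5053730010986328, 0.13651332259178162), 0.05515054240822792) ((0.4966418147087097, 0.130376935005188), 0.06146342307329178)
```

```bash
python3 -m crank '[[0,0,-0.05,0,0,-0.117],[0,0,-0.05,0,0,-0.117],[-0.036,-0.028,0,0,0,0],[-0.036,-0.028,0,0,0,0],[-0.036,-0.028,0,0,0,0],[-0.036,-0.028,0,0,0,0],[-0.036,-0.028,0,0,0,0],[-0.036,-0.028,0,0,0,0],[-0.036,-0.028,0,0,0,0],[-0.036,-0.028,0,0,0,0]]' 0.06
python3 -m crank '[[-0.036,-0.028,0,0,0,0],[-0.036,-0.028,0,0,0,0],[-0.03,-0.028,0,0,0,0],[0,0,0,0,0,0]]'
python3 - <<'E'
from h import *
m=env.camera_model('wrist');im,d=env.snapshot('wrist');cv2.imwrite('pics/w1.png',im)
print(env.get_obs()['eef_rot'],np.round(m['world_from_camera'],3).tolist())
C={'25':(.627,.1515),'50':(.609,.2945),'125':(.488,.28),'250':(.504,.1365)}
for n,c in C.items():
    print(n,'pred',px(m,(*c,.103)))
    for q in env.masks_of('wrist','clamp%s_seat'%n)[:2]:
        p=pts(m,d,q['region']);hp=p[(p[:,2]>.112)&(p[:,2]<.16)]
        v,u=np.nonzero(q['region']);cc,r=cv2.minEnclosingCircle(np.c_[u,v].astype(np.float32))
        print(round(q['score'],2),q['uv'],'mec',ray(m,cc,.125).round(4),'hi',len(hp),cv2.minEnclosingCircle(hp[:,:2].astype(np.float32)))
E
```

```text
t: 3.0
tcp_pos: [0.4225, 0.334, 0.3565]
eef_rot: [-0.0, 3.141, 0.001]
force: [0.6, -0.3, -1.0]
opening: 0.704
finger_force: 0.0
t: 3.4
tcp_pos: [0.5262, 0.2477, 0.3555]
eef_rot: [0.009, 3.141, -0.003]
force: [-0.7, -0.6, -0.1]
opening: 0.701
finger_force: 0.0
[-5.58377478e-03 -3.14072862e+00  3.99684983e-04] [[0.006, -0.952, -0.305, 0.448], [1.0, 0.005, 0.003, 0.248], [-0.002, -0.305, 0.952, 0.475], [0.0, 0.0, 0.0, 1.0]]
25 pred [179.47775621 239.43219856]
0.64 [174.2, 237.5] mec [0.6246 0.1483 0.125 ] hi 454 ((0.6287800073623657, 0.14927423000335693), 0.03267187252640724)
0.56 [287.7, 125.5] mec [0.4882 0.2792 0.125 ] hi 1180 ((0.48874521255493164, 0.27775853872299194), 0.04566068574786186)
50 pred [295.26837503 225.47270899]
0.64 [152.4, 139.5] mec [0.5059 0.1293 0.125 ] hi 1568 ((0.5058459639549255, 0.13475969433784485), 0.054930783808231354)
0.55 [294.1, 234.0] mec [0.6119 0.2921 0.125 ] hi 830 ((0.6119443774223328, 0.29219359159469604), 0.037934403866529465)
125 pred [285.53162737 124.99307626]
0.73 [286.0, 125.6] mec [0.4885 0.2788 0.125 ] hi 1135 ((0.48865363001823425, 0.2776421010494232), 0.0455748625099659)
250 pred [157.80913306 140.18057334]
0.58 [151.9, 137.7] mec [0.5055 0.1297 0.125 ] hi 1484 ((0.505892276763916, 0.1348041594028473), 0.05492647737264633)
```

View pics/w1.png

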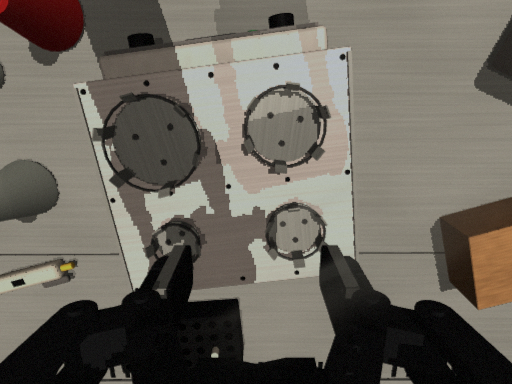

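The wrist view shows the clamp rings: 250 at about (151,141), 125 at (285,125), 50 at (295,231) and 25 at (178,241), partly hidden.

```bash
python3 - <<'E'
from h import *
m=env.camera_model('wrist');im=cv2.imread('pics/w1.png')
P={'25':(178,241),'50':(295,231),'125':(285,125),'250':(151,141)}
t=env.camera_model('top')
for n,p in P.items():
    print(n,[ray(m,p,z).round(4)[:2] for z in (.103,.113,.125)])
print({n:px(m,(*c,.103)) for n,c in {'25':(.6275,.1505),'50':(.611,.2935),'125':(.4885,.279),'250':(.505,.1355)}.items()})
print(env.get_obs()['tcp_pos'])
E
```

```text
25 [array([0.6265, 0.1552]), array([0.6216, 0.1578]), array([0.6158, 0.1609])]
50 [array([0.6128, 0.3003]), array([0.6083, 0.299 ]), array([0.6029, 0.2975])]
125 [array([0.4842, 0.2844]), array([0.4831, 0.2835]), array([0.4818, 0.2824])]
250 [array([0.5021, 0.1335]), array([0.5006, 0.1367]), array([0.4987, 0.1405])]
{'25': array([174.29638695, 241.72244783]), '50': array([289.50659433, 229.6582541 ]), '125': array([280.08294792, 128.928239  ]), '250': array([153.01948213, 143.53523431])}
[0.52251432 0.25235053 0.35649104]
```

```bash
python3 - <<'E'
from h import *
C={'25':[],'50':[],'125':[],'250':[]}
for k in range(3):
  m=env.camera_model('wrist');o=env.get_obs();im,d=env.snapshot('wrist')
  print(o['t'],o['tcp_pos'].round(4),o['joint_vel'].round(3),np.round(m['world_from_camera'],4)[:3,3])
  for n in C:
    for q in env.masks_of('wrist','clamp%s_seat'%n)[:2]:
        p=pts(m,d,q['region']);hp=p[(p[:,2]>.112)&(p[:,2]<.16)]
        print(n,round(q['score'],2),len(hp),np.round(cv2.minEnclosingCircle(hp[:,:2].astype(np.float32))[0],4))
    p=0
  gray=cv2.cvtColor(im,6)
E
```

```text
3.65 [0.5225 0.2524 0.3565] [ 0.006 -0.004 -0.    -0.003 -0.001 -0.002] [0.4447 0.2516 0.4756]
25 0.63 449 [0.6281 0.1495]
25 0.37 1176 [0.4888 0.2777]
50 0.66 870 [0.6119 0.2924]
125 0.61 1062 [0.4887 0.2777]
250 0.69 1510 [0.5058 0.1349]
3.9 [0.5228 0.2521 0.3565] [-0.006  0.003 -0.003 -0.002 -0.     0.   ] [0.445  0.2513 0.4756]
25 0.86 394 [0.6256 0.149 ]
50 0.71 766 [0.6113 0.2924]
125 0.86 1221 [0.4889 0.278 ]
250 0.3 437 [0.6276 0.1495]
4.15 [0.5232 0.2515 0.3563] [-0.004  0.001 -0.001  0.    -0.    -0.002] [0.4454 0.2509 0.4754]
25 0.75 463 [0.628  0.1492]
50 0.73 810 [0.6121 0.2919]
125 0.89 1018 [0.4885 0.2781]
250 0.79 1573 [0.5057 0.1348]
```

```bash
python3 -m crank '[[0.0067,-0.049,0,0,0,0],[0.0067,-0.049,0,0,0,0],[0.0067,-0.049,0,0,0,0],[0.0067,-0.049,0,0,0,0],[0.0067,-0.049,0,0,0,0],[0.0067,-0.049,0,0,0,0],[0.0067,-0.049,0,0,0,0],[0.0067,-0.049,0,0,0,0],[0.0067,-0.049,0,0,0,0],[0.0067,-0.049,0,0,0,0]]'
python3 -m crank '[[0,0,0.05,0,0,0],[0,0,0.05,0,0,0],[0,0,0.05,0,0,0],[0,0,0.04,0,0,0],[0,0,0,0,0,0],[0,0,0,0,0,0]]'
python3 - <<'E'
from h import *
m=env.camera_model('wrist');o=env.get_obs();im,d=env.snapshot('wrist');cv2.imwrite('pics/w2.png',im)
print(o['tcp_pos'],o['eef_rot'],px(m,(.456,-.238,.08)))
for q in env.masks_of('wrist','flask25_center')[:2]:
    p=pts(m,d,q['region']);t=p[(p[:,2]>.072)&(p[:,2]<.09)];print(q['score'],q['uv'],p[:,2].max(),(t.min(0)+t.max(0))/2,np.ptp(t,0))
E
```

```text
t: 5.4
tcp_pos: [0.4557, -0.2406, 0.3566]
eef_rot: [0.0, 3.141, -0.001]
force: [1.3, -0.4, 0.6]
opening: 0.703
finger_force: 0.0
t: 6.0
tcp_pos: [0.4566, -0.2388, 0.1671]
eef_rot: [0.0, -3.142, -0.0]
force: [0.0, -1.5, 1.2]
opening: 0.704
finger_force: 0.0
[ 0.45658354 -0.23876195  0.16709855] [ 3.12353014e-04 -3.14156442e+00 -9.58047557e-05] [257.83560237 209.23694121]
0.93 [252.4, 191.1] 0.08382408484315129 [ 0.45545278 -0.2410246   0.07797561] [0.0280012  0.02707358 0.01169694]
```

View pics/w2.png

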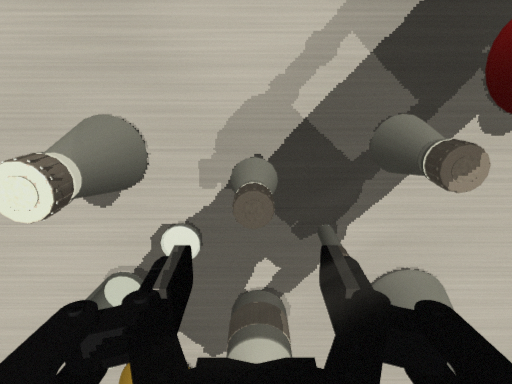

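The flask 25 cap is centred between the fingers at (253,208). Its position is within 2 mm of the estimate.

```bash
python3 -m crank '[[0,-0.0015,0.04,0,0,0],[0,0,0.03,0,0,0],[0,0,0.02,0,0,0],[0,0,0,0,0,0],[0,0,0,0,0,0]]'
python3 -m crank '[[0,0,0,0,0,0],[0,0,0,0,0,0],[0,0,0,0,0,0],[0,0,0,0,0,0],[0,0,0,0,0,0],[0,0,0,0,0,0]]' 0.015
```

```text
t: 6.6
tcp_pos: [0.4578, -0.2413, 0.0787]
eef_rot: [-0.0, 3.139, -0.004]
force: [0.7, -0.3, 0.4]
opening: 0.704
finger_force: 0.0
t: 7.2
tcp_pos: [0.4576, -0.241, 0.0783]
eef_rot: [-0.0, 3.139, -0.003]
force: [0.3, 0.8, 6.3]
opening: 0.304
finger_force: 58.6
```

```bash
python3 -m crank '[[0,0,-0.02,0,0,0],[0,0,-0.04,0,0,0],[0,0,-0.05,0,0,0],[0,0,-0.05,0,0,0],[0,0,-0.04,0,0,0]]'
python3 -m crank '[[-0.017,0.039,0,0,0,0],[-0.017,0.039,0,0,0,0],[-0.017,0.039,0,0,0,0],[-0.017,0.039,0,0,0,0],[-0.017,0.039,0,0,0,0],[-0.017,0.039,0,0,0,0],[-0.017,0.039,0,0,0,0],[-0.017,0.039,0,0,0,0],[-0.017,0.039,0,0,0,0],[-0.017,0.039,0,0,0,0]]'
python3 -m crank '[[0,0,0,0,0,0],[0,0,0,0,0,0],[0,0,0,0,0,0],[0,0,0,0,0,0]]'
cat > look.py <<'E'
import sys
from h import *
n,x,y,h,name=sys.argv[1],float(sys.argv[2]),float(sys.argv[3]),float(sys.argv[4]),sys.argv[5]
o=env.get_obs();m=env.camera_model('wrist');im,d=env.snapshot('wrist');cv2.imwrite(f'pics/{name}.png',im)
print(o['tcp_pos'],'target px',px(m,(x,y,.103)))
for c in ['wrist','top']:
  if c=='top': m=env.camera_model(c);im,d=env.snapshot(c)
  for k in ('flask','clamp'):
    for q in env.masks_of(c,k+n+('_center' if k=='flask' else '_seat'))[:2]:
        p=pts(m,d,q['region'])
        t=p[(p[:,2]>.112)&(p[:,2]<.16)] if k=='clamp' else p[p[:,2]>np.percentile(p[:,2],98)-.01]
        if len(t): print(c,k,round(q['score'],2),np.round(q['uv']),p[:,2].max().round(3),np.round((t.min(0)+t.max(0))/2,4),np.round(cv2.minEnclosingCircle(t[:,:2].astype(np.float32))[0],4))
E
python3 look.py 25 .6275 .1505 .08 w3
```

```text
t: 7.7
tcp_pos: [0.4568, -0.2404, 0.2804]
eef_rot: [-0.0, 3.138, -0.004]
force: [0.6, 0.3, -0.7]
opening: 0.306
finger_force: 59.0
t: 8.7
tcp_pos: [0.6268, 0.1517, 0.2771]
eef_rot: [-0.001, 3.14, -0.0]
force: [0.7, -0.2, -0.4]
opening: 0.305
finger_force: 59.1
t: 9.1
tcp_pos: [0.6262, 0.1488, 0.2767]
eef_rot: [0.002, 3.141, -0.0]
force: [-0.3, 0.1, -0.9]
opening: 0.308
finger_force: 59.1
[0.62619125 0.14876247 0.27669616] target px [258.34929072 178.03788578]
wrist flask 0.55 [256. 251.] 0.282 [0.6238 0.148  0.2767] [0.624  0.1482]
wrist clamp 0.7 [256. 172.] 0.133 [0.6191 0.1491 0.1227] [0.6273 0.1492]
top flask 0.65 [170. 157.] 0.569 [0.5686 0.1103 0.4469] [0.5685 0.1106]
top clamp 0.84 [178. 162.] 0.131 [0.6237 0.1439 0.1215] [0.6231 0.1466]
```

View pics/w3.png

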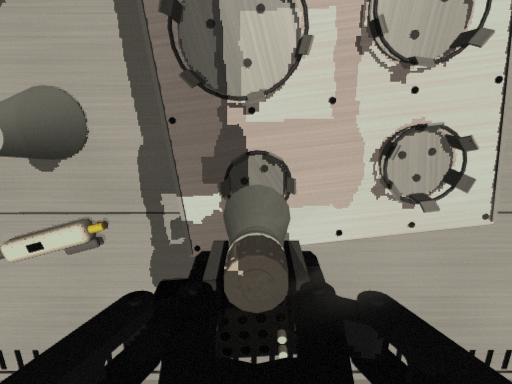

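The flask (257,250) hangs in line with the 25 clamp (258,178). It needs about 3 mm more in x.

```bash
python3 -m crank '[[-0.003,0.001,0.02,0,0,0],[0,0,0.02,0,0,0],[0,0,0.015,0,0,0],[0,0,0.01,0,0,0],[0,0,0.01,0,0,0],[0,0,0.007,0,0,0],[0,0,0.005,0,0,0],[0,0,0,0,0,0],[0,0,0,0,0,0]]'
```

```text
t: 10.3
tcp_pos: [0.6296, 0.151, 0.1898]
eef_rot: [-0.0, 3.141, 0.0]
force: [0.2, 0.1, 0.4]
opening: 0.308
finger_force: 59.1
```

```bash
python3 -m crank '[[0,0,0.003,0,0,0],[0,0,0.003,0,0,0],[0,0,0.001,0,0,0],[0,0,0,0,0,0],[0,0,0,0,0,0]]'
python3 -m crank '[[0,0,0.001,0,0,0],[0,0,0,0,0,0]]'
```

```text
t: 10.8
tcp_pos: [0.6293, 0.1509, 0.1823]
eef_rot: [0.0, -3.142, 0.0]
force: [-0.2, 0.6, -1.4]
opening: 0.305
finger_force: 59.1
t: 11.0
tcp_pos: [0.6294, 0.151, 0.1815]
eef_rot: [-0.0, 3.141, 0.0]
force: [0.0, 0.4, -0.9]
opening: 0.308
finger_force: 59.2
```

```bash
python3 -m crank '[[0,0,0.001,0,0,0],[0,0,0,0,0,0],[0,0,0,0,0,0]]'
python3 -m crank '[[0,0,0.001,0,0,0],[0,0,0,0,0,0],[0,0,0,0,0,0]]'
```

```text
t: 11.3
tcp_pos: [0.6298, 0.1509, 0.1814]
eef_rot: [-0.0, 3.14, -0.0]
force: [-0.9, -0.5, 6.2]
opening: 0.306
finger_force: 59.6
t: 11.6
tcp_pos: [0.63, 0.151, 0.1814]
eef_rot: [-0.0, 3.139, -0.0]
force: [-2.6, -0.5, 9.8]
opening: 0.306
finger_force: 60.1
```

Contact came at the expected height (0.1814). I release, lift and go to flask 50.

```bash
python3 -m crank '[[0,0,0,0,0,0],[0,0,0,0,0,0],[0,0,0,0,0,0],[0,0,-0.02,0,0,0],[0,0,-0.05,0,0,0],[0,0,-0.05,0,0,0],[0,0,-0.05,0,0,0]]' 0.06
python3 -m crank '[[0.0295,-0.038,0,0,0,0],[0.0295,-0.038,0,0,0,0],[0.0295,-0.038,0,0,0,0],[0.0295,-0.038,0,0,0,0],[0.0295,-0.038,0,0,0,0],[0.0295,-0.038,0,0,0,0],[0.0295,-0.038,0,0,0,0],[0,0,0.05,0,0,0],[0,0,0.05,0,0,0],[0,0,0.05,0,0,0]]'
python3 -m crank '[[0,0,0.02,0,0,0],[0,0,0,0,0,0],[0,0,0,0,0,0],[0,0,0,0,0,0]]'
python3 look.py 50 .61 .293 .096 w4
```

```text
t: 12.3
tcp_pos: [0.6289, 0.1509, 0.3505]
eef_rot: [0.0, -3.14, 0.0]
force: [1.1, -0.5, 0.3]
opening: 0.702
finger_force: 0.0
t: 13.3
tcp_pos: [0.4226, -0.1156, 0.1979]
eef_rot: [0.002, 3.14, -0.001]
force: [0.5, 0.6, -0.3]
opening: 0.703
finger_force: 0.0
t: 13.7
tcp_pos: [0.4242, -0.1158, 0.1814]
eef_rot: [-0.001, 3.138, -0.003]
force: [-0.3, -0.3, 0.5]
opening: 0.703
finger_force: 0.0
[ 0.42417302 -0.11582165  0.18141391] target px [759.14004167 427.39653537]
wrist flask 0.76 [254. 184.] 0.1 [ 0.4237 -0.1165  0.0944] [ 0.4241 -0.1167]
wrist flask 0.45 [ 15. 318.] 0.069 [ 0.5688 -0.3454  0.0616] [ 0.5688 -0.3474]
top clamp 0.94 [122. 168.] 0.136 [0.6091 0.2935 0.1245] [0.6097 0.2942]
top clamp 0.18 [181. 206.] 0.142 [0.5033 0.1359 0.1273] [0.5037 0.1364]
```

```bash
python3 -m crank '[[0,-0.001,0.04,0,0,0],[0,0,0.03,0,0,0],[0,0,0.018,0,0,0],[0,0,0,0,0,0],[0,0,0,0,0,0]]'
python3 -m crank '[[0,0,0,0,0,0],[0,0,0,0,0,0],[0,0,0,0,0,0],[0,0,0,0,0,0],[0,0,0,0,0,0],[0,0,0,0,0,0]]' 0.015
python3 -m crank '[[0,0,-0.02,0,0,0],[0,0,-0.04,0,0,0],[0,0,-0.05,0,0,0],[0,0,-0.05,0,0,0],[0,0,-0.04,0,0,0],[0,0,0,0,0,0]]'
```

```text
t: 14.5
tcp_pos: [0.4232, -0.1163, 0.0919]
eef_rot: [-0.0, 3.141, -0.0]
force: [-0.7, 0.2, 0.2]
opening: 0.701
finger_force: 0.0
t: 15.1
tcp_pos: [0.424, -0.1166, 0.0929]
eef_rot: [-0.0, 3.139, -0.002]
force: [-0.5, 1.5, 6.7]
opening: 0.33
finger_force: 58.8
t: 15.7
tcp_pos: [0.4256, -0.1177, 0.2986]
eef_rot: [-0.0, 3.13, -0.011]
force: [-0.2, -0.5, 0.0]
opening: 0.332
finger_force: 59.1
```

```bash
python3 -m crank '[[-0.0185,0.041,0,0,0,0],[-0.0185,0.041,0,0,0,0],[-0.0185,0.041,0,0,0,0],[-0.0185,0.041,0,0,0,0],[-0.0185,0.041,0,0,0,0],[-0.0185,0.041,0,0,0,0],[-0.0185,0.041,0,0,0,0],[-0.0185,0.041,0,0,0,0],[-0.0185,0.041,0,0,0,0],[-0.0185,0.041,0,0,0,0]]'
python3 -m crank '[[0,0,0.02,0,0,0],[0,0,0,0,0,0],[0,0,0,0,0,0],[0,0,0,0,0,0],[0,0,0,0,0,0]]'
python3 look.py 50 .61 .293 .096 w5
```

```text
t: 16.7
tcp_pos: [0.6079, 0.2956, 0.29]
eef_rot: [0.001, -3.14, 0.001]
force: [0.8, -1.0, 0.2]
opening: 0.333
finger_force: 59.2
t: 17.2
tcp_pos: [0.6081, 0.2932, 0.2727]
eef_rot: [0.001, 3.14, 0.001]
force: [0.4, 0.3, 0.4]
opening: 0.33
finger_force: 59.3
[0.60810962 0.29322863 0.27266944] target px [256.09811261 179.54420932]
wrist flask 0.69 [255. 247.] 0.28 [0.6078 0.2925 0.2741] [0.6076 0.2922]
wrist clamp 0.86 [257. 170.] 0.189 [0.6016 0.2929 0.1243] [0.6109 0.293 ]
top clamp 0.88 [125. 170.] 0.189 [0.6075 0.2905 0.1243] [0.6068 0.2925]
```

View pics/w5.png

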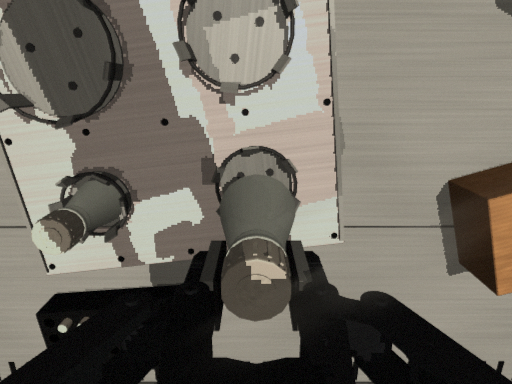

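Flask 25 stands in its clamp at (97,205). Flask 50 (256,250) lines up with its clamp (256,180), so I add about 2 mm in x and descend.

```bash
python3 -m crank '[[-0.002,0,0.015,0,0,0],[0,0,0.015,0,0,0],[0,0,0.01,0,0,0],[0,0,0.01,0,0,0],[0,0,0.01,0,0,0],[0,0,0.007,0,0,0],[0,0,0.003,0,0,0],[0,0,0,0,0,0],[0,0,0,0,0,0]]'
python3 -m crank '[[0,0,0.003,0,0,0],[0,0,0.001,0,0,0],[0,0,0.001,0,0,0],[0,0,0,0,0,0],[0,0,0,0,0,0]]'
python3 -m crank '[[0,0,0.001,0,0,0],[0,0,0,0,0,0],[0,0,0,0,0,0]]'
```

```text
t: 18.4
tcp_pos: [0.6101, 0.2941, 0.2019]
eef_rot: [-0.0, 3.141, 0.0]
force: [0.2, 0.3, -0.6]
opening: 0.33
finger_force: 59.3
t: 18.9
tcp_pos: [0.6098, 0.2939, 0.1963]
eef_rot: [-0.0, 3.142, 0.0]
force: [0.2, 0.5, -0.1]
opening: 0.331
finger_force: 59.3
t: 19.2
tcp_pos: [0.6101, 0.294, 0.196]
eef_rot: [-0.0, 3.141, 0.0]
force: [-1.5, -0.2, 2.9]
opening: 0.332
finger_force: 59.6
```

```bash
python3 -m crank '[[0,0,0.001,0,0,0],[0,0,0,0,0,0],[0,0,0,0,0,0]]'
python3 -m crank '[[0,0,0,0,0,0],[0,0,0,0,0,0],[0,0,0,0,0,0],[0,0,-0.02,0,0,0],[0,0,-0.05,0,0,0],[0,0,-0.05,0,0,0],[0,0,-0.05,0,0,0]]' 0.065
```

```text
t: 19.5
tcp_pos: [0.6103, 0.2941, 0.1959]
eef_rot: [-0.0, 3.14, 0.001]
force: [-0.7, -1.0, 7.5]
opening: 0.33
finger_force: 60.0
t: 20.2
tcp_pos: [0.6094, 0.2938, 0.3656]
eef_rot: [0.0, -3.141, 0.0]
force: [0.8, -0.5, -1.0]
opening: 0.761
finger_force: 0.0
```

```bash
python3 -m crank '[[0.0127,-0.047,0,0,0,0],[0.0127,-0.047,0,0,0,0],[0.0127,-0.047,0,0,0,0],[0.0127,-0.047,0,0,0,0],[0.0127,-0.047,0,0,0,0],[0.0127,-0.047,0,0,0,0],[0.0127,-0.047,0,0,0,0],[0.0127,-0.047,0,0,0,0],[0.0127,-0.047,0,0,0,0],[0.0127,-0.047,0,0,0,0]]'
python3 -m crank '[[0.0127,-0.047,0,0,0,0],[0.0127,-0.047,0,0,0,0],[0.0127,-0.047,0,0,0,0],[0.0127,-0.047,0,0,0,0],[0,0,0.05,0,0,0],[0,0,0.05,0,0,0],[0,0,0.05,0,0,0],[0,0,0,0,0,0],[0,0,0,0,0,0],[0,0,0,0,0,0]]'
python3 look.py 125 .4885 .279 .116 w6
```

```text
t: 21.2
tcp_pos: [0.4819, -0.1778, 0.3642]
eef_rot: [-0.0, 3.141, 0.0]
force: [1.1, -0.6, -0.3]
opening: 0.761
finger_force: 0.0
t: 22.2
tcp_pos: [0.4335, -0.3656, 0.2181]
eef_rot: [-0.001, 3.138, -0.008]
force: [0.6, 0.1, 0.8]
opening: 0.761
finger_force: 0.0
[ 0.43348109 -0.36564925  0.21809947] target px [1072.38742451  263.40226794]
wrist flask 0.85 [257. 173.] 0.12 [ 0.432  -0.3669  0.1145] [ 0.4322 -0.3667]
top flask 0.56 [355. 232.] 0.259 [ 0.4306 -0.3038  0.2532] [ 0.4306 -0.3041]
top clamp 0.81 [128. 211.] 0.138 [0.4865 0.2785 0.1252] [0.4861 0.2794]
```

```bash
python3 -m crank '[[0.001,-0.001,0.04,0,0,0],[0,0,0.04,0,0,0],[0,0,0.025,0,0,0],[0,0,0,0,0,0],[0,0,0,0,0,0]]'
python3 -m crank '[[0,0,0,0,0,0],[0,0,0,0,0,0],[0,0,0,0,0,0],[0,0,0,0,0,0],[0,0,0,0,0,0],[0,0,0,0,0,0]]' 0.02
python3 -m crank '[[0,0,-0.02,0,0,0],[0,0,-0.04,0,0,0],[0,0,-0.05,0,0,0],[0,0,-0.05,0,0,0],[0,0,-0.05,0,0,0],[0,0,0,0,0,0],[0,0,0,0,0,0]]'
```

```text
t: 23.0
tcp_pos: [0.4314, -0.3654, 0.1101]
eef_rot: [-0.0, 3.141, -0.001]
force: [0.4, -0.2, 0.9]
opening: 0.757
finger_force: 0.0
t: 23.6
tcp_pos: [0.4322, -0.3662, 0.1118]
eef_rot: [-0.001, 3.139, -0.005]
force: [-0.7, 1.3, 6.5]
opening: 0.403
finger_force: 59.3
t: 24.3
tcp_pos: [0.4315, -0.3657, 0.3215]
eef_rot: [-0.0, 3.139, -0.005]
force: [-0.4, -0.0, -1.9]
opening: 0.404
finger_force: 59.9
```

```bash
python3 -m crank '[[-0.0041,0.046,0,0,0,0],[-0.0041,0.046,0,0,0,0],[-0.0041,0.046,0,0,0,0],[-0.0041,0.046,0,0,0,0],[-0.0041,0.046,0,0,0,0],[-0.0041,0.046,0,0,0,0],[-0.0041,0.046,0,0,0,0],[-0.0041,0.046,0,0,0,0],[-0.0041,0.046,0,0,0,0],[-0.0041,0.046,0,0,0,0]]'
python3 -m crank '[[-0.0041,0.046,0,0,0,0],[-0.0041,0.046,0,0,0,0],[-0.0041,0.046,0,0,0,0],[-0.0041,0.046,0,0,0,0],[0,0,0.02,0,0,0],[0,0,0,0,0,0],[0,0,0,0,0,0],[0,0,0,0,0,0],[0,0,0,0,0,0]]'
python3 look.py 125 .4885 .279 .116 w7
```

```text
t: 25.3
tcp_pos: [0.4708, 0.0969, 0.3172]
eef_rot: [0.0, -3.138, -0.0]
force: [0.2, -0.9, -0.8]
opening: 0.4
finger_force: 60.1
t: 26.2
tcp_pos: [0.4888, 0.2781, 0.3001]
eef_rot: [0.002, 3.14, 0.0]
force: [-0.5, -0.1, -1.0]
opening: 0.403
finger_force: 60.4
[0.48881819 0.27814744 0.30009067] target px [257.17059184 170.08473149]
wrist flask 0.6 [257. 240.] 0.308 [0.4888 0.2776 0.3026] [0.4892 0.2772]
wrist clamp 0.67 [256. 152.] 0.197 [0.4741 0.2781 0.1263] [0.4885 0.2778]
top flask 0.71 [119. 216.] 0.339 [0.4723 0.2658 0.3138] [0.4699 0.2658]
top flask 0.71 [180. 160.] 0.13 [0.6254 0.149  0.1248] [0.6247 0.1494]
top clamp 0.8 [132. 213.] 0.192 [0.4859 0.2659 0.1278] [0.486  0.2769]
top clamp 0.44 [264. 179.] 0.144 [ 0.5844 -0.0903  0.129 ] [ 0.5843 -0.0902]
```

View pics/w7.png

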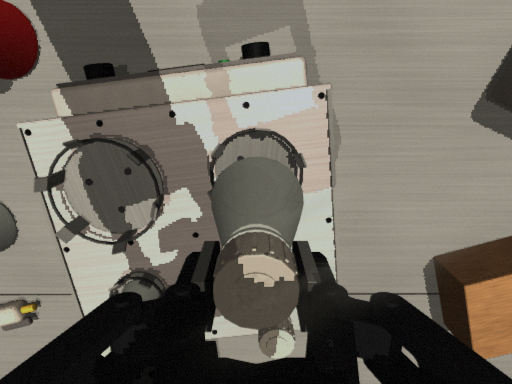

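Flask 125 (257,240) is centred on its clamp (257,170), so I lower it.

```bash
python3 -m crank '[[0,0,0.02,0,0,0],[0,0,0.015,0,0,0],[0,0,0.01,0,0,0],[0,0,0.01,0,0,0],[0,0,0.01,0,0,0],[0,0,0.008,0,0,0],[0,0,0.005,0,0,0],[0,0,0,0,0,0],[0,0,0,0,0,0]]'
python3 -m crank '[[0,0,0.003,0,0,0],[0,0,0.001,0,0,0],[0,0,0.001,0,0,0],[0,0,0,0,0,0],[0,0,0,0,0,0]]'
python3 -m crank '[[0,0,0.001,0,0,0],[0,0,0,0,0,0],[0,0,0,0,0,0]]'
```

```text
t: 27.4
tcp_pos: [0.4886, 0.279, 0.2217]
eef_rot: [-0.0, 3.141, 0.0]
force: [-0.3, 0.5, -0.9]
opening: 0.4
finger_force: 60.4
t: 27.9
tcp_pos: [0.4884, 0.2789, 0.2163]
eef_rot: [-0.0, 3.142, 0.0]
force: [-0.4, -0.1, -1.3]
opening: 0.403
finger_force: 60.4
t: 28.2
tcp_pos: [0.4884, 0.2789, 0.2153]
eef_rot: [-0.0, 3.142, -0.0]
force: [0.4, -0.0, -0.8]
opening: 0.402
finger_force: 60.4
```

```bash
python3 -m crank '[[0,0,0.001,0,0,0],[0,0,0,0,0,0],[0,0,0,0,0,0]]'
python3 -m crank '[[0,0,0.001,0,0,0],[0,0,0,0,0,0],[0,0,0,0,0,0]]'
```

```text
t: 28.5
tcp_pos: [0.4886, 0.279, 0.2149]
eef_rot: [-0.0, 3.141, 0.001]
force: [-0.9, 0.2, 3.3]
opening: 0.399
finger_force: 60.9
t: 28.8
tcp_pos: [0.4889, 0.2791, 0.2148]
eef_rot: [-0.0, 3.14, 0.001]
force: [-1.8, -0.6, 7.7]
opening: 0.401
finger_force: 61.5
```

```bash
python3 -m crank '[[0,0,0,0,0,0],[0,0,0,0,0,0],[0,0,0,0,0,0],[0,0,-0.02,0,0,0],[0,0,-0.05,0,0,0],[0,0,-0.05,0,0,0],[0,0,-0.03,0,0,0]]' 0.07
python3 -m crank '[[-0.012,-0.046,0,0,0,0],[-0.012,-0.046,0,0,0,0],[-0.012,-0.046,0,0,0,0],[-0.012,-0.046,0,0,0,0],[-0.012,-0.046,0,0,0,0],[-0.012,-0.046,0,0,0,0],[-0.012,-0.046,0,0,0,0],[-0.012,-0.046,0,0,0,0],[0,0,0.05,0,0,0],[0,0,0.05,0,0,0]]'
python3 -m crank '[[0,0,0.02,0,0,0],[0,0,0,0,0,0],[0,0,0,0,0,0],[0,0,0,0,0,0]]'
python3 look.py 250 .505 .1355 .14 w8
```

```text
t: 29.5
tcp_pos: [0.4891, 0.2791, 0.3676]
eef_rot: [-0.0, 3.137, 0.002]
force: [1.2, 0.1, 0.0]
opening: 0.821
finger_force: 0.0
t: 30.5
tcp_pos: [0.5855, -0.0913, 0.2633]
eef_rot: [0.004, 3.138, -0.002]
force: [0.6, 0.5, -0.8]
opening: 0.816
finger_force: 0.0
t: 30.9
tcp_pos: [0.5858, -0.0894, 0.246]
eef_rot: [-0.001, 3.137, -0.002]
force: [-0.8, 0.1, -0.4]
opening: 0.821
finger_force: 0.0
[ 0.58575817 -0.08941907  0.24596751] target px [555.95537296  82.76151137]
wrist flask 0.89 [ 34. 252.] 0.103 [ 0.6886 -0.3286  0.0957] [ 0.6886 -0.3332]
wrist flask 0.81 [254. 168.] 0.144 [ 0.5865 -0.091   0.1387] [ 0.5868 -0.0915]
top flask 0.96 [349. 142.] 0.144 [ 0.6848 -0.3436  0.1382] [ 0.6857 -0.3441]
top flask 0.69 [262. 180.] 0.144 [ 0.5793 -0.0901  0.1375] [ 0.5837 -0.0901]
top clamp 0.55 [181. 207.] 0.143 [0.5044 0.1354 0.1278] [0.5041 0.135 ]
```

View pics/w8.png

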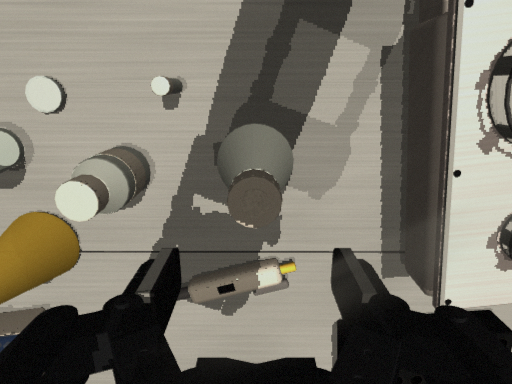

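The frosted (uncoloured) flask 250 is between the fingers at (254,190), and the yellow one stays off at (35,250).

```bash
python3 -m crank '[[0,-0.001,0.04,0,0,0],[0,0,0.04,0,0,0],[0,0,0.03,0,0,0],[0,0,0,0,0,0],[0,0,0,0,0,0]]'
python3 -m crank '[[0,0,0,0,0,0],[0,0,0,0,0,0],[0,0,0,0,0,0],[0,0,0,0,0,0],[0,0,0,0,0,0],[0,0,0,0,0,0]]' 0.022
python3 -m crank '[[0,0,-0.02,0,0,0],[0,0,-0.04,0,0,0],[0,0,-0.05,0,0,0],[0,0,-0.05,0,0,0],[0,0,-0.05,0,0,0],[0,0,0,0,0,0],[0,0,0,0,0,0]]'
```

```text
t: 31.7
tcp_pos: [0.5847, -0.0901, 0.134]
eef_rot: [-0.0, 3.142, -0.0]
force: [0.8, -0.0, 0.4]
opening: 0.816
finger_force: 0.0
t: 32.3
tcp_pos: [0.5863, -0.0908, 0.1361]
eef_rot: [-0.0, 3.137, -0.003]
force: [0.8, -0.6, 6.9]
opening: 0.447
finger_force: 60.7
t: 33.0
tcp_pos: [0.5849, -0.0902, 0.3452]
eef_rot: [-0.0, 3.138, -0.002]
force: [0.8, 0.4, -2.4]
opening: 0.452
finger_force: 60.8
```

```bash
python3 -m crank '[[0.016,0.045,0,0,0,0],[0.016,0.045,0,0,0,0],[0.016,0.045,0,0,0,0],[0.016,0.045,0,0,0,0],[0.016,0.045,0,0,0,0],[0,0,0.02,0,0,0],[0,0,0,0,0,0],[0,0,0,0,0,0],[0,0,0,0,0,0],[0,0,0,0,0,0]]'
python3 look.py 250 .505 .1355 .14 w9
```

```text
t: 34.0
tcp_pos: [0.505, 0.1341, 0.3238]
eef_rot: [0.002, 3.141, -0.0]
force: [0.7, -0.0, -0.8]
opening: 0.449
finger_force: 61.2
[0.50496294 0.1340748  0.32375234] target px [257.70811838 165.17905214]
wrist flask 0.83 [122.  21.] 0.144 [ 0.3685 -0.0141  0.1385] [ 0.3603 -0.0141]
wrist flask 0.66 [254. 229.] 0.332 [0.5059 0.1334 0.3264] [0.5061 0.134 ]
wrist clamp 0.65 [260. 134.] 0.197 [0.4884 0.1347 0.1285] [0.5044 0.1352]
top flask 0.87 [179. 207.] 0.353 [0.4875 0.1099 0.334 ] [0.4871 0.1099]
top flask 0.8 [348. 140.] 0.145 [ 0.6854 -0.3445  0.1384] [ 0.6859 -0.3446]
top clamp 0.58 [192. 212.] 0.195 [0.4972 0.1284 0.1299] [0.5031 0.1338]
```

View pics/w9.png

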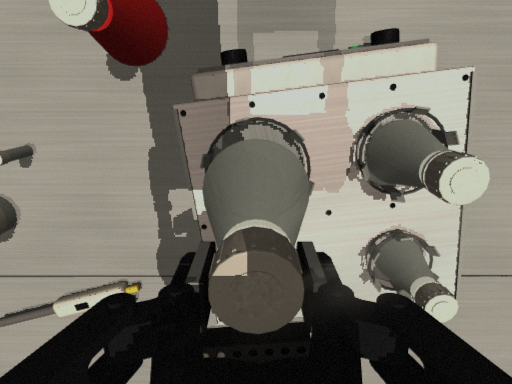

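Flask 250 (256,230) is centred over its clamp (258,165). Flasks 125 and 50 stand upright in theirs.

```bash
python3 -m crank '[[0,0.001,0.02,0,0,0],[0,0,0.015,0,0,0],[0,0,0.01,0,0,0],[0,0,0.01,0,0,0],[0,0,0.01,0,0,0],[0,0,0.008,0,0,0],[0,0,0.005,0,0,0],[0,0,0,0,0,0],[0,0,0,0,0,0]]'
python3 -m crank '[[0,0,0.003,0,0,0],[0,0,0.001,0,0,0],[0,0,0.001,0,0,0],[0,0,0,0,0,0],[0,0,0,0,0,0]]'
python3 -m crank '[[0,0,0.001,0,0,0],[0,0,0,0,0,0],[0,0,0,0,0,0]]'
```

```text
t: 35.2
tcp_pos: [0.5046, 0.1359, 0.2456]
eef_rot: [-0.0, 3.141, -0.0]
force: [-0.8, 0.8, -1.7]
opening: 0.454
finger_force: 61.3
t: 35.7
tcp_pos: [0.5045, 0.1359, 0.2404]
eef_rot: [-0.0, 3.141, -0.0]
force: [-0.3, 1.1, -1.4]
opening: 0.45
finger_force: 61.3
t: 36.0
tcp_pos: [0.5044, 0.1359, 0.2393]
eef_rot: [0.0, -3.142, 0.0]
force: [-0.3, -0.3, -0.9]
opening: 0.452
finger_force: 61.3
```

```bash
python3 -m crank '[[0,0,0.001,0,0,0],[0,0,0,0,0,0],[0,0,0,0,0,0]]'
python3 -m crank '[[0,0,0.001,0,0,0],[0,0,0,0,0,0],[0,0,0,0,0,0]]'
```

```text
t: 36.3
tcp_pos: [0.5047, 0.136, 0.2393]
eef_rot: [-0.0, 3.14, 0.0]
force: [-2.5, 0.0, 5.8]
opening: 0.447
finger_force: 61.8
t: 36.6
tcp_pos: [0.505, 0.136, 0.2393]
eef_rot: [-0.0, 3.139, 0.0]
force: [-3.3, 0.3, 10.2]
opening: 0.449
finger_force: 62.5
```

Seated. I release, lift, back off over the clear side and check.

```bash
python3 -m crank '[[0,0,0,0,0,0],[0,0,0,0,0,0],[0,0,0,0,0,0],[0,0,-0.02,0,0,0],[0,0,-0.05,0,0,0],[0,0,-0.05,0,0,0],[0,0,-0.05,0,0,0],[0.03,-0.03,0,0,0,0],[0.03,-0.03,0,0,0,0],[0.03,-0.03,0,0,0,0]]' 0.07
python3 -m crank '[[0,-0.045,0,0,0,0],[0,-0.045,0,0,0,0],[0,-0.045,0,0,0,0],[0,-0.045,0,0,0,0],[0,-0.045,0,0,0,0],[0,-0.045,0,0,0,0],[0,0,0,0,0,0],[0,0,0,0,0,0],[0,0,0,0,0,0]]'
python3 - <<'E'
from h import *
a,d=env.snapshot('scene');b,_=env.snapshot('top')
cv2.imwrite('pics/fin.png',np.vstack([cv2.resize(a[100:340,120:460],(680,480),interpolation=2)]));m=env.camera_model('scene')
for n in ['25','50','125','250']:
    for q in env.masks_of('scene','flask%s_center'%n)[:2]:
        p=pts(m,d,q['region']);z=np.percentile(p[:,2],99);t=p[p[:,2]>z-.008];print(n,round(q['score'],2),z.round(3),((t.min(0)+t.max(0))/2).round(4))
E
```

```text
t: 37.6
tcp_pos: [0.4135, 0.0452, 0.4073]
eef_rot: [-0.002, 3.141, -0.001]
force: [0.4, -0.9, -0.0]
opening: 0.82
finger_force: 0.0
t: 38.5
tcp_pos: [0.4146, -0.2234, 0.4072]
eef_rot: [-0.002, 3.142, 0.001]
force: [-0.2, 0.6, -0.3]
opening: 0.817
finger_force: 0.0
25 0.82 0.185 [0.6287 0.153  0.1822]
50 0.89 0.201 [0.6109 0.2962 0.1972]
50 0.49 0.139 [0.522  0.2813 0.1651]
125 0.89 0.221 [0.4889 0.282  0.2173]
250 0.97 0.142 [0.4307 0.0456 0.1867]
250 0.87 0.244 [0.5066 0.1378 0.2413]
```

View pics/fin.png

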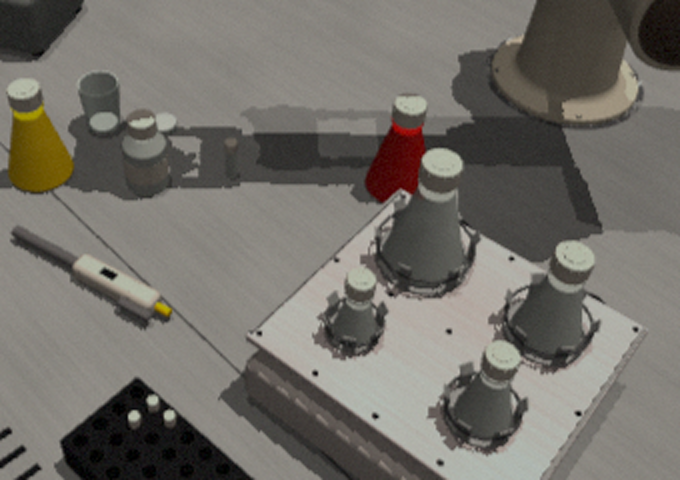

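All four flasks stand upright in their matching clamps at 250 (425,220), 125 (550,300), 50 (485,395) and 25 (357,310), with cap heights as expected. The bottle (145,155) and the beaker (100,100) are where they were.

```bash
python3 -c "
from station import env
print(env.job_done())"
```

```text
the job is handed in; nothing more can be done
None
```

The four flasks stand upright on the floors of their matching clamps, the bottle and beaker were left where they stood, and the job was handed in at about 39 s; no verdict came back.

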